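# Clamp a strap blank and centre-punch its scribed hole

### The job

Turn the T-handle clockwise until the clamp grips the steel strap firmly. Then take the spring-loaded marking punch out of the wooden rack, hold it square over the scribed cross in the circle on the strap, push it steadily down until its spring-loaded point has gone most of the way in, and lift it straight off without letting the point skid. Put the punch back in its hole in the rack, its collar resting on the wood, leaving the strap clamped where it lay and the loose tools round about undisturbed.

Things in the scene. Friction and masses are not known exactly. Their poses are not given: they have to be found in the camera images.
- fixture: grey cast marking-out fixture fixed to the bench: base 116 x 236 mm (x, y) with bolting lugs to y = +-145 mm, ground top 16 mm above the bench. Origin: centre of its underside. A clamp frame stands on its +x side and reaches with a 36 mm wide arm, top at 68 mm (brass collar 73 mm), over the point x = 0, y = +50 mm, where a vertical clamp screw passes through it.
- t_handle (a point): centre of the T-handle's bar, on the screw's axis, 104 mm above the bench. The bar is 12 mm thick and 92 mm long over its thicker (18 mm) end knobs and lies along this point's own x axis, which turns with the handle; below its middle is an 11 mm round stem. The bar can be pinched across its middle from above.
- screw (a joint): turn of the T-handle in rad, growing clockwise seen from above; starts slack at 0 to 0.35. Coarse quick-action thread: the pad drops 3 mm per rad, touches the strap at about 0.75, then presses by about 50 N more per rad (sprung pad), so the turning moment rises from 0.2 to about 0.3 N m. Firm from about 1.0; stops at 1.6. Friction keeps it where it is left.
- clamp_pad: round steel pad, 28 mm across, at the lower end of the clamp screw; it does not turn. Origin: centre of its underside.
- strap: loose dark steel strap blank, 50 x 180 x 6 mm (x, y, z), 0.4 kg, lying on the fixture's ground top, one end under the pad. Origin: centre of its underside. A drilled hole (black disc) is near its +y end, the scribed cross near its -y end.
- cross (a point): the mark to be punched: crossing of two bright scribed lines inside a scribed circle of 18 mm, on the strap's upper face (22 mm above the bench), 60 mm from the strap's origin towards its -y end.
- punch: loose spring-loaded marking punch, round, upright in the rack, 0.18 kg. Origin: centre of the underside of its collar; z up along the tool. Collar 32 mm wide, from z = 0 to 6 mm; above it the ribbed handle, 18 mm thick (brass cap 19 mm), up to z = 64 mm; below it an 18 mm body to z = -20 mm, a taper to 11 mm at z = -42 mm and the sliding point, whose end is at z = -62 mm when not pressed.
- punch_tip (a point): end of the punch's sliding point.
- plunger (a joint): how far the sliding point has been pushed into the punch: 0 (out) to 0.011 m (hard stop). Spring: about 5.4 N to start, 0.9 N more per mm, 14 N at 0.010 m. It springs out again when lifted.
- rack: wooden tool rack fixed to the bench, 64 x 150 x 80 mm (x, y, z). Origin: centre of its underside. A nail set stands fixed in the hole at y = +48 mm, up to 125 mm above the bench.
- rack_hole (a point): centre of the mouth of the punch's hole in the rack, 80 mm above the bench: 25 mm wide, through the 14 mm top board with free space below; the punch hangs in it by its collar.
- try_square: loose try square, wooden stock and steel blade, 138 x 86 x 14 mm; to be left alone. Origin: centre of its underside.
- caliper: loose dial caliper, 72 x 205 x 15 mm; to be left alone. Origin: centre of its underside.
- tin_lid: loose round tin, 63 mm wide, 27 mm high; to be left alone. Origin: centre of its underside.

How it is judged:
By the outcome, as a careful person would: the job done as asked, in the order asked, and still so for the second after the job is handed in, with the robot touching nothing.
It also fails if it takes over 64 s, if anything falls off the work surface, if the arm or the gripper's body presses on something with over 40 N, if the wrist force passes 120 N, or if a joint passes its speed limit or range.

### The arm

A 7-joint arm with a two-finger parallel gripper is mounted at the origin on a cart in front of the work surface, level with it; the furniture and walls round the work are solid. World frame = base frame: x ahead of the robot, y to its left, z up, the work surface at z = 0. Lengths are in mm, angles in degrees, forces in N, time in s.
With the tool pointing down it reaches from about 400 to 850 mm from the base axis. Payload 6.9 kg.
Tool frame: the origin (TCP) lies on the centre line of the jaws, within the pads' length; the fingertips stand 8 mm ahead of it and the grasp point (between the pads) lies 11 mm behind it; z points along the fingers, y is the line along which they close (so a half turn about z gives the same grasp; the last joint's range is limited). The gripper opens to 85 mm and grips with 20 to 120 N. Pads are 22 mm wide; open, the fingers measure 114 mm over their backs; the gripper's body (76 mm by 85 mm) begins 54 mm behind the grasp point. The pads swing forward as they close: fully open they stand 13 mm farther back than shut.
Start: joints at [83.05, 29.078, -13.613, 85.955, 7.202, 65.827, -8.869], TCP at [140.509, -608.99, 239.275] pointing down, gripper open.
Joint ranges: [-176.47, 176.47], [-13.61, 117.27], [-81.72, 77.17], [0.22, 143.17], [-87.28, 267.28], [10, 112.55], [-165.47, 165.47]. Speed limits (degrees/s): [136.94, 136.94, 180, 180, 180, 180, 180].

### API

Orientations are given as a 3x3 rotation matrix whose columns are the frame's x, y, z axes.
In Python, from station import status, optics, job gives the robot as it stands.
- The arm moves only by the shell command python3 -m inch 'ROWS' [FORCE]. ROWS is JSON, one flat list of numbers, 7 for each row, row after row: the gripper command: -1 is fully open, 1 is shut, values between are in proportion, then the shift along the tool's x, y, z in cm, then the turn, a rotation vector about the tool's x, y, z in rad. A call has exactly 8 rows; each row shifts and turns the commanded pose from where the row before left it, along the tool's axes as they then stand; what a row does not reach is not made up. A row lasts 1/8 s, in which the tool goes at most 62.5 mm and 10.7 degrees, less where a joint would pass 70% of its speed; a pose out of reach is approached as far as the arm can. A call with a gripper value outside its range is refused whole. The fingers move at their own pace and stop on an object; FORCE is the grip in N (left out, the last holds). Time passes only in rows, so rows that do not move let the fingers close, or fill a call up. It gives the time, the measured TCP pose, the force, the opening and the grip force at its end, in the units of the state.
- status.observe(): the state, without advancing time (a new reading comes with each control period).
- optics.camera(name): name is "scene" or "top" or "wrist"; returns the picture (400x640x3 uint8, blue, green, red); there is no depth.
- optics.get_calibration(name): a dict with "fx", "fy", "cx", "cy" (pixels), "dist_coeffs" ([k1, k2, p1, p2, k3] as OpenCV has them; the pictures are not rectified), "R" (3x3) and "t" (3): a world point X has camera coordinates R X + t. Camera axes: x right, y down, z forward; pixel columns grow to the right and rows downward; lengths in mm; the calibration is good to about 2 mm. A picture is of the moment at which its call begins: read the wrist's pose just before it. get_calibration takes no time and is no camera call; for the wrist camera it gives the pose at the moment of the call.
- job.finish_job(): hands the job in; it is judged then, once.
The state is a dict: "time": time; "joint_positions": joint angles; "joint_velocities": joint speeds; "joint_efforts": joint torques, N m; "ee_pos": TCP position; "tcp_rot": TCP orientation; "ft_force": force on the tool from outside, world axes, zero at the start; "torque": the same for the moment, N m; "opening": opening from 0.0 (shut) to 1.0 (fully open); "grip_force": force on a finger pad.
Only numpy, scipy, OpenCV 4.12 (cv2) and the standard library are available. Lean on these libraries where they do the work, as an engineer would, in place of code of your own. Each camera call takes 0.05 s, during which the arm holds its last target. There are 200 camera calls.

## Working session

There is one attempt and no reset: what is moved stays moved. The work goes in short steps, Python scripts to look and compute and a shell command to move; the robot and the scene stay as the last step left them, time stands still between calls to the robot, and variables do not carry over. Pictures are saved under pics/ and viewed, at most 13 in all, crops included, and the job is handed in when it is done.

```bash
mkdir -p pics; ls; python3 - <<'E'
from station import status, optics, job
import cv2,numpy as np
s=status.observe();print(s)
for n in("scene","top"):
    cv2.imwrite(f"pics/{n}1.png",optics.camera(n)); print(n,optics.get_calibration(n))
E
```

```text
pics
{'time': 0.0, 'joint_positions': array([ 83.05181635,  29.12458933, -13.60861792,  86.00810794,
         7.20330181,  65.82485345,  -8.86933441]), 'joint_velocities': array([-0.05800771,  0.03313024, -0.08809772,  0.02487122, -0.06261518,
        0.07729093,  0.03945404]), 'joint_efforts': array([ 5.40700530e-04, -6.20595074e+01, -2.18597889e+00, -2.49644941e+01,
        1.28532102e-02,  1.21332475e-02,  4.86082138e-05]), 'ee_pos': array([ 140.32773419, -608.56061313,  238.44321789]), 'tcp_rot': array([[ 9.74394000e-01,  2.24846926e-01, -4.38077157e-04],
       [ 2.24847347e-01, -9.74392579e-01,  1.66489634e-03],
       [-5.25123065e-05, -1.72076549e-03, -9.99998518e-01]]), 'ft_force': array([-0.21813474, -0.28734587, -0.55235765]), 'torque': array([0.04920583, 0.05076793, 0.0386838 ]), 'grip_force': 0.0, 'opening': 0.9922803118680105}
scene {'fx': 367.0329152134518, 'fy': 367.0329152134518, 'cx': 319.2073898791451, 'cy': 197.34916492152402, 'dist_coeffs': array([0.02353274, 0.        , 0.        , 0.        , 0.        ]), 'R': array([[-0.82093105, -0.57067713,  0.0199954 ],
       [-0.4210103 ,  0.58123307, -0.69636086],
       [ 0.38577523, -0.58008252, -0.71741323]]), 't': array([480.85848923, 280.96989766, 897.56153594])}
top {'fx': 366.68586306301887, 'fy': 366.68586306301887, 'cx': 320.78824479952016, 'cy': 202.0972172740624, 'dist_coeffs': array([-0.01637144,  0.        ,  0.        ,  0.        ,  0.        ]), 'R': array([[-0.00828195, -0.999959  ,  0.00366219],
       [-0.99051077,  0.00770115, -0.1372192 ],
       [ 0.13718537, -0.00476388, -0.99053394]]), 't': array([   1.99891107,  563.74382951, 1121.39305715])}
```

View pics/top1.png

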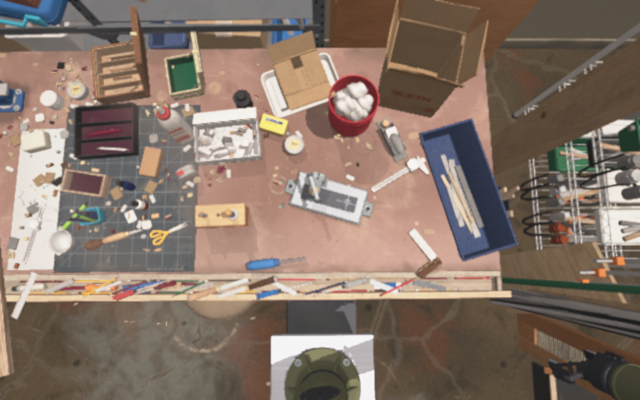

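View pics/scene1.png

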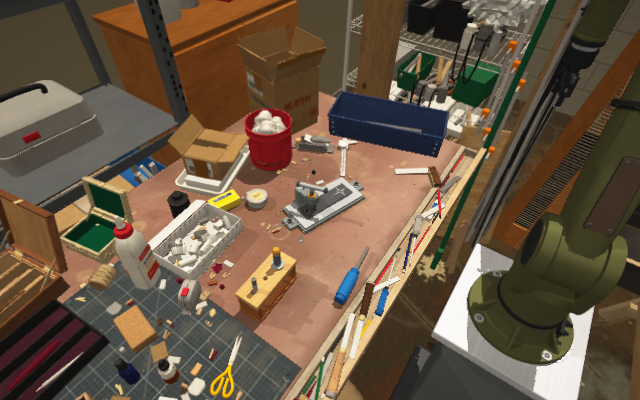

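Top view: fixture near (330,197), T-handle near (313,187), strap with cross near (352,203), rack near (220,215). Scene view: punch upright in the rack near (277,258). I'll enlarge both.

```bash
python3 - <<'E'
import cv2,numpy as np
a=cv2.imread("pics/top1.png")[160:235,185:385]
a=cv2.resize(a,None,fx=4,fy=4,interpolation=cv2.INTER_CUBIC)
b=cv2.imread("pics/scene1.png")[170:320,220:380]
b=cv2.resize(b,None,fx=2,fy=2,interpolation=cv2.INTER_CUBIC)
c=np.zeros((600,800,3),np.uint8);c[:300]=a;c[300:,:320]=b
cv2.imwrite("pics/c1.png",c)
E
cat > h.py <<'E'
import numpy as np,cv2
from station import status,optics,job
def pix2w(c,u,v,z):
    K=np.array([[c["fx"],0,c["cx"]],[0,c["fy"],c["cy"]],[0,0,1]])
    p=cv2.undistortPoints(np.array([[[u,v]]],float),K,np.array(c["dist_coeffs"]))[0,0]
    R=np.array(c["R"]);o=-R.T@c["t"];d=R.T@np.array([p[0],p[1],1])
    return o+d*(z-o[2])/d[2]
def w2pix(c,X):
    K=np.array([[c["fx"],0,c["cx"]],[0,c["fy"],c["cy"]],[0,0,1]])
    return cv2.projectPoints(np.array([X],float),cv2.Rodrigues(np.array(c["R"]))[0],np.array(c["t"],float),K,np.array(c["dist_coeffs"]))[0][0,0]
def move(target,yaw=0):
    "cm shift in tool axes to reach target TCP; yaw = turn about tool z first (rad) irrelevant to shift if done after"
    s=status.observe();return s["tcp_rot"].T@(np.array(target)-s["ee_pos"])/10
E
```

```text
(no output)
```

View pics/c1.png

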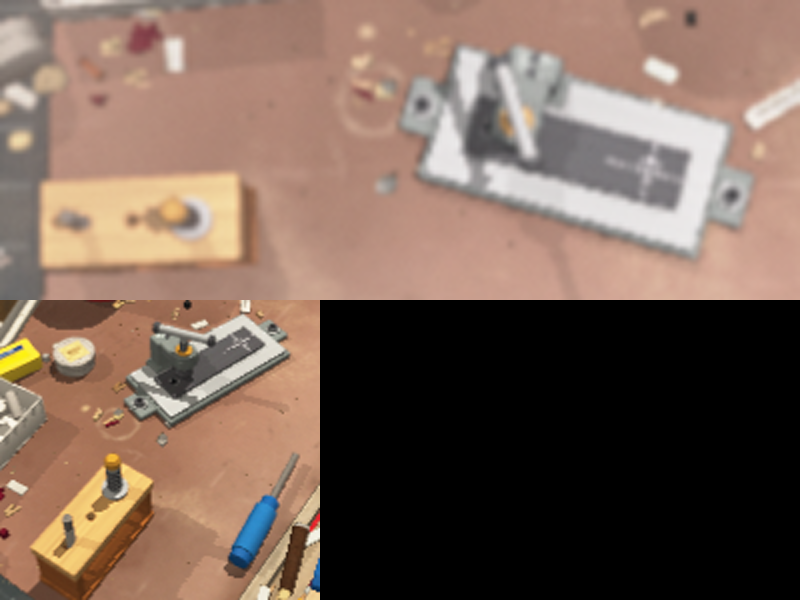

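```bash
python3 - <<'E'
from h import *
c=optics.get_calibration("top")
f=lambda u,v,z:pix2w(c,185+u/4,160+v/4,z).round(1)
for n,u,v,z in[("bar a",502,68,104),("bar b",528,152,104),("cross",651,165,22),("cap",173,209,144),("collar",187,218,86),("nail",70,218,125),("lug1",421,104,10),("lug2",731,196,10),("f1",460,48,16),("f2",730,125,16),("f3",695,252,16),("f4",420,180,16),("r1",40,183,80),("r2",240,174,80),("r3",243,260,80),("r4",42,267,80),("strapend1",690,150,22),("se2",676,210,22)]:print(n,f(u,v,z))
print(optics.get_calibration("wrist"))
c2=optics.get_calibration("scene")
print("scene cap",pix2w(c2,220+113/2,170+158/2,144))
print("scene bar",pix2w(c2,220+185/2,170+34/2,104))
E
```

```text
bar a [631.3  28.2 104. ]
bar b [567.2   9.  104. ]
cross [568.2 -89.3  22. ]
cap [521.9 263.2 144. ]
collar [521.5 266.9  86. ]
nail [518. 343. 125.]
lug1 [621.5  96.5  10. ]
lug2 [ 544.  -154.5   10. ]
f1 [666.6  64.4  16. ]
f2 [ 601.2 -154.4   16. ]
f3 [ 498.4 -123.7   16. ]
f4 [558.2  96.7  16. ]
r1 [549.8 381.2  80. ]
r2 [555.5 228.8  80. ]
r3 [489.9 225.2  80. ]
r4 [485.7 377.3  80. ]
strapend1 [ 580.1 -120.9   22. ]
se2 [ 531.6 -108.6   22. ]
{'fx': 331.47983602705193, 'fy': 331.47983602705193, 'cx': 314.1767913166782, 'cy': 201.47117266117883, 'dist_coeffs': array([-0.03668482,  0.        ,  0.        ,  0.        ,  0.        ]), 'R': array([[ 0.22396934, -0.97459527, -0.0013406 ],
       [-0.93124437, -0.21441227,  0.29463758],
       [-0.28743983, -0.06474136, -0.95560813]]), 't': array([-623.37832832,  -38.46548786,  380.61064923])}
scene cap [520.83668551 269.34322578 144.        ]
scene bar [595.87718009  22.37038818 104.        ]
```

Measurements agree with each other: the fixture's y axis is turned about -17°, and the screw axis at (598,19) matches the fixture origin plus 50 mm. The bar lies at about 17° and the cross is near (568,-89). The punch is near (521,267). I'm moving above the T-handle.

```bash
python3 -m inch '[-1,3.67,-3.175,0.25,0,0,0,-1,3.67,-3.175,0.25,0,0,0,-1,3.67,-3.175,0.25,0,0,0,-1,3.67,-3.175,0.25,0,0,0,-1,3.67,-3.175,0.25,0,0,0,-1,3.67,-3.175,0.25,0,0,0,-1,3.67,-3.175,0.25,0,0,0,-1,3.67,-3.175,0.25,0,0,0]'
python3 -m inch '[-1,3.67,-3.175,0.25,0,0,0,-1,3.67,-3.175,0.25,0,0,0,-1,3.67,-3.175,0.25,0,0,0,-1,3.67,-3.175,0.25,0,0,0,-1,3.67,-3.175,0.25,0,0,0,-1,3.67,-3.175,0.25,0,0,0,-1,3.67,-3.175,0.25,0,0,0,-1,3.67,-3.175,0.25,0,0,-0.065]'
python3 - <<'E'
from h import *
import pickle
s=status.observe();c=optics.get_calibration("wrist")
im=optics.camera("wrist");cv2.imwrite("pics/w1.png",im);pickle.dump(c,open("w1.pkl","wb"))
print(s["ee_pos"],s["tcp_rot"],s["time"],w2pix(c,[598,19,104]),w2pix(c,[568,-89,22]))
E
```

```text
time: 1.1
ee_pos: [370.1, -294.1, 219.1]
tcp_rot: [[0.974, 0.225, -0.0], [0.225, -0.974, 0.0], [-0.0, -0.0, -1.0]]
ft_force: [1.3, -0.5, 0.2]
opening: 0.997
grip_force: 0.0
time: 2.1
ee_pos: [599.1, 19.3, 198.9]
tcp_rot: [[0.957, 0.289, -0.001], [0.289, -0.957, -0.0], [-0.001, 0.0, -1.0]]
ft_force: [1.2, 0.1, -0.1]
opening: 1.0
grip_force: 0.0
[599.09820078  19.27794482 198.87665307] [[ 9.57419731e-01  2.88699058e-01 -5.58385189e-04]
 [ 2.88698941e-01 -9.57419888e-01 -2.81650665e-04]
 [-6.15921366e-04  1.08452692e-04 -9.99999804e-01]] 2.1 [315.27674132 207.86039241] [407.3835871  238.14181172]
```

View pics/w1.png

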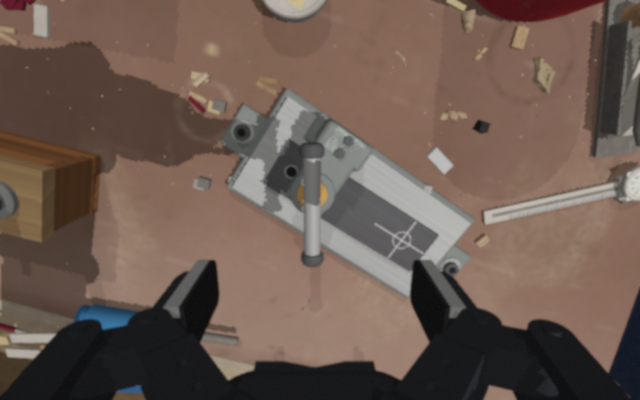

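The bar is vertical in the image, so it's aligned with the tool's x axis. Its ends are near (312,151) and (312,258), centre (312,205). The cross is at (402,239).

```bash
python3 - <<'E'
from h import *
import pickle
c=pickle.load(open("w1.pkl","rb"))
a=pix2w(c,312,151,104);b=pix2w(c,312,258,104);print(a,b,(a+b)/2,np.linalg.norm(a-b),np.degrees(np.arctan2(*(a-b)[1::-1])))
print("cross",pix2w(c,402,239,22),"lugs",pix2w(c,241,131,10),pix2w(c,450,268,10))
m=(a+b)/2;m[2]=95;print(move(m))
E
```

```text
[637.21703033  33.20789382 104.        ] [558.39126422   9.68585535 104.        ] [597.80414727  21.44687459 104.        ] 82.26048684488262 16.615390248769735
cross [565.52339878 -84.02773619  22.        ] lugs [622.47105061 100.85758453  10.        ] [ 544.22510593 -152.6019533    10.        ]
[-0.58347695  0.44650415 10.3586479 ]
```

```bash
python3 - <<'E'
from h import *
s=status.observe();print(s["ee_pos"],s["joint_velocities"].round(2),s["time"])
c=optics.get_calibration("wrist");im=optics.camera("wrist");cv2.imwrite("pics/w2.png",im)
s=status.observe();print(s["ee_pos"],s["time"])
import pickle;pickle.dump(c,open("w2.pkl","wb"))
cv2.imwrite("pics/w2c.png",cv2.resize(im[120:280,220:480],None,fx=3,fy=3,interpolation=cv2.INTER_CUBIC))
E
```

```text
[601.83923011  26.87549852 198.62619321] [ 1.99 -2.35 -0.67  4.94 -2.6  -1.75  1.46] 2.15
[600.15053939  24.46249734 198.52883695] 2.2
```

View pics/w2c.png

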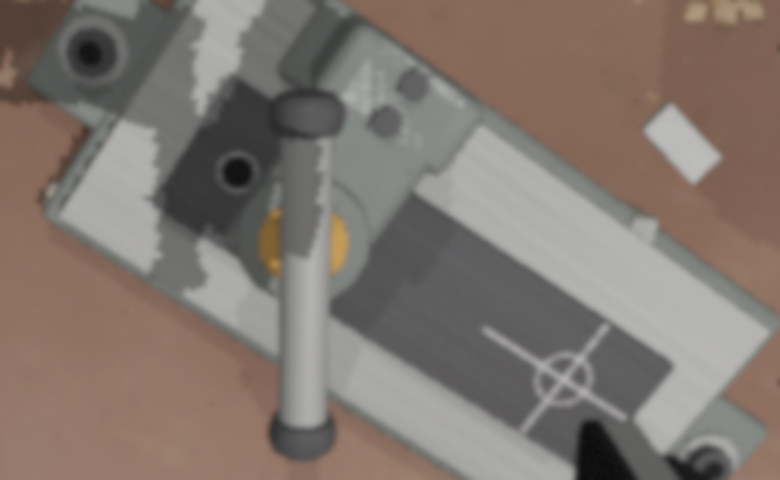

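The arm was still settling at the first look. In this crop the bar ends are at (307,112) and (303,435) and the cross at (563,378).

```bash
python3 -m inch '[-1,0,0,0,0,0,0,-1,0,0,0,0,0,0,-1,0,0,0,0,0,0,-1,0,0,0,0,0,0,-1,0,0,0,0,0,0,-1,0,0,0,0,0,0,-1,0,0,0,0,0,0,-1,0,0,0,0,0,0]'; python3 - <<'E'
from h import *
import pickle
c=pickle.load(open("w2.pkl","rb"))
g=lambda u,v,z:pix2w(c,220+u/3,120+v/3,z)
a=g(307,114,104);b=g(303,435,104);print((a+b)/2,np.degrees(np.arctan2(*(a-b)[1::-1])))
print("cross",g(563,378,22),"lugs",g(90,53,10),g(712,463,10),"collar",g(305,241,73))
m=(a+b)/2;m[2]=95;print(move(m),status.observe()["ee_pos"])
E
```

```text
time: 3.2
ee_pos: [598.5, 18.1, 199.3]
tcp_rot: [[0.958, 0.288, -0.0], [0.288, -0.958, 0.0], [-0.0, -0.0, -1.0]]
ft_force: [-0.7, 0.7, -0.8]
opening: 0.997
grip_force: 0.0
[597.83537743  21.23551374 104.        ] 17.020747432709854
cross [564.60008731 -83.88444326  22.        ] lugs [621.24642717  99.95019893  10.        ] [ 545.02671005 -154.74132398   10.        ] collar [599.25904287  21.11120962  73.        ]
[ 0.03151977 -0.31901869 10.42690292] [598.45601681  18.08527504 199.26887309]
```

```bash
python3 -m inch '[-1,0,-0.25,1.5,0,0,0,-1,0,0,1.5,0,0,0,-1,0,0,1.5,0,0,0,-1,0,0,1.5,0,0,0,-1,0,0,1.5,0,0,0,-1,0,0,1.5,0,0,0,-1,0,0,1.4,0,0,0,-0.3,0,0,0,0,0,0]' 80
python3 -m inch '[1,0,0,0,0,0,0,1,0,0,0,0,0,0,1,0,0,0,0,0,0,1,0,0,0,0,0,0,1,0,0,0,0,0,0,1,0,0,0,0,0,0,1,0,0,0,0,0,0,1,0,0,0,0,0,0]' 80
```

```text
time: 4.2
ee_pos: [597.0, 20.4, 94.0]
tcp_rot: [[0.958, 0.288, -0.002], [0.288, -0.958, -0.0], [-0.002, -0.001, -1.0]]
ft_force: [-0.3, 0.8, 0.3]
opening: 0.813
grip_force: 0.0
time: 5.2
ee_pos: [597.9, 20.8, 96.0]
tcp_rot: [[0.958, 0.288, 0.001], [0.288, -0.958, 0.0], [0.001, -0.0, -1.0]]
ft_force: [-2.0, 0.5, 5.8]
opening: 0.114
grip_force: 78.1
```

```bash
python3 -m inch '[1,0,0,0,0,0,0.05,1,0,0,0,0,0,0.07,1,0,0,0,0,0,0.07,1,0,0,0,0,0,0.07,1,0,0,0,0,0,0.07,1,0,0,0,0,0,0.07,1,0,0,0,0,0,0.07,1,0,0,0,0,0,0.05]'
python3 -c "
from h import *
s=status.observe();print(s['torque'],s['ft_force'])"
python3 -m inch '[1,0,0,0,0,0,0.05,1,0,0,0,0,0,0.07,1,0,0,0,0,0,0.07,1,0,0,0,0,0,0.07,1,0,0,0,0,0,0.07,1,0,0,0,0,0,0.07,1,0,0,0,0,0,0.07,1,0,0,0,0,0,0.05]'
python3 -c "
from h import *
s=status.observe();print(s['torque'],s['ft_force'])"
```

```text
time: 6.2
ee_pos: [597.9, 21.5, 96.0]
tcp_rot: [[0.974, -0.227, 0.001], [-0.227, -0.974, 0.001], [0.001, -0.001, -1.0]]
ft_force: [-2.4, 2.6, 5.1]
opening: 0.117
grip_force: 78.2
[0.4819973  0.35840931 0.24499838] [-2.39462949  2.59215076  5.12711071]
time: 7.2
ee_pos: [598.2, 22.1, 96.0]
tcp_rot: [[0.733, -0.68, 0.001], [-0.68, -0.733, 0.002], [-0.0, -0.002, -1.0]]
ft_force: [-0.7, 3.5, 4.1]
opening: 0.109
grip_force: 78.1
[0.75289813 0.17116842 0.25639309] [-0.66328767  3.47826269  4.09454318]
```

```bash
python3 -m inch '[1,0,0,0,0,0,0.05,1,0,0,0,0,0,0.05,1,0,0,0,0,0,0,1,0,0,0,0,0,0,0,0,0,0,0,0,0,-0.3,0,0,0,0,0,0,-0.3,0,0,0,0,0,0,-0.3,0,0,0,0,0,0]'
python3 -c "
from h import *
s=status.observe();print(s['torque'],s['ft_force'])"
python3 -m inch '[-0.3,0,0,-1,0,0,0,-0.3,0,0,-2,0,0,0,-0.3,0,0,-2,0,0,0,-0.3,0,0,-2,0,0,0,-0.3,0,0,-2,0,0,0,-0.3,0,0,-1,0,0,0,-0.3,0,0,0,0,0,0,-0.3,0,0,0,0,0,0]'
python3 - <<'E'
from h import *
import pickle
c=optics.get_calibration("wrist");im=optics.camera("wrist")
s=status.observe();print(s["ee_pos"],s["joint_velocities"].round(1),s["tcp_rot"][:2,0])
pickle.dump(c,open("w3.pkl","wb"))
cv2.imwrite("pics/w3c.png",cv2.resize(im[20:300,120:520],None,fx=2,fy=2,interpolation=cv2.INTER_CUBIC))
E
```

```text
time: 8.2
ee_pos: [597.7, 20.1, 95.2]
tcp_rot: [[0.661, -0.75, -0.0], [-0.75, -0.661, -0.0], [-0.0, 0.0, -1.0]]
ft_force: [0.3, -0.2, -0.6]
opening: 0.65
grip_force: 0.0
[-0.00781041  0.04652806  0.00539699] [ 0.29873354 -0.1949317  -0.58981822]
time: 9.2
ee_pos: [597.3, 20.4, 194.6]
tcp_rot: [[0.661, -0.75, -0.001], [-0.75, -0.661, -0.0], [-0.001, 0.001, -1.0]]
ft_force: [-0.4, -0.2, -0.3]
opening: 0.653
grip_force: 0.0
[597.28274331  20.39994749 194.44040644] [-0.   0.2 -0.   0.   0.   0.1 -0. ] [ 0.66134668 -0.75007981]
```

View pics/w3c.png

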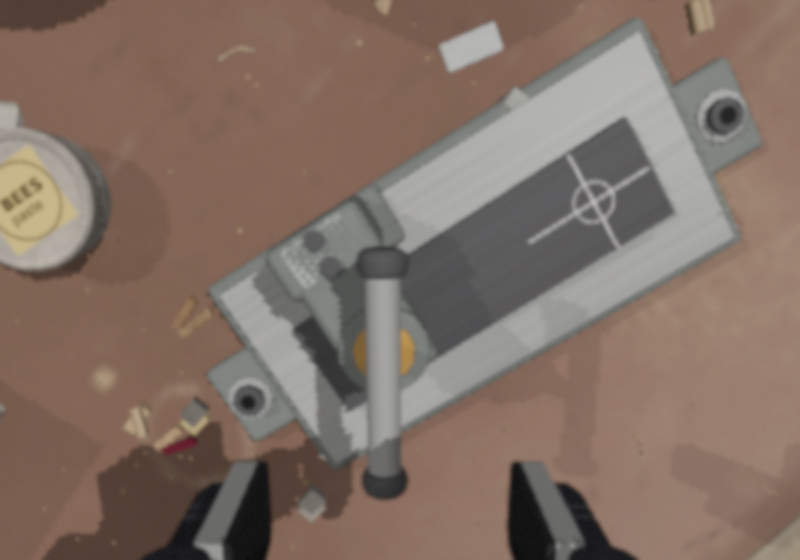

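The bar turned fully with the tool, by about 1.14 rad, and is still vertical in the image. The strap is in place. The cross is at crop (594,201) and the bar ends at (382,262) and (384,482).

```bash
python3 - <<'E'
from h import *
import pickle
c=pickle.load(open("w3.pkl","rb"))
g=lambda u,v,z:pix2w(c,120+u/2,20+v/2,z)
a=g(382,262,104);b=g(384,482,104);print((a+b)/2)
print("cross",g(594,201,22),"lugs",g(248,400,10),g(722,115,10))
R=status.observe()["tcp_rot"]
print(move([521,266,220]), w2pix(optics.get_calibration("top"),[566,-86,22]))
E
```

```text
[598.13677788  22.47391852 104.        ]
cross [564.27051954 -83.70217198  22.        ] lugs [622.22889798 101.55234232  10.        ] [ 544.78225667 -152.00459192   10.        ]
[-23.46923944 -10.517977    -2.54643189] [346.75064482 201.92087647]
```

```bash
python3 -m inch '[-0.3,4.69,-2.1,0,0,0,0,-0.3,4.69,-2.1,0,0,0,0,-0.3,4.69,-2.1,0,0,0,0,-0.3,4.69,-2.1,0,0,0,0,-0.3,4.69,-2.1,0,0,0,0,-0.3,0,0,0,0,0,0.18,-0.3,0,0,0,0,0,0.18,-0.3,0,0,0,0,0,0.18]'
python3 -m inch '[-0.3,0,0,0,0,0,0.18,-0.3,0,0,0,0,0,0,-0.3,0,0,0,0,0,0,-0.3,0,0,0,0,0,0,-0.3,0,0,0,0,0,0,-0.3,0,0,0,0,0,0,-0.3,0,0,0,0,0,0,-0.3,0,0,0,0,0,0]'
python3 - <<'E'
from h import *
import pickle
c=optics.get_calibration("wrist");im=optics.camera("wrist")
s=status.observe();print(s["ee_pos"],s["joint_positions"].round(1),s["tcp_rot"][:2,0])
pickle.dump(c,open("w4.pkl","wb"));print(w2pix(c,[521,266,144]))
cv2.imwrite("pics/w4c.png",cv2.resize(im[60:340,120:520],None,fx=2,fy=2,interpolation=cv2.INTER_CUBIC))
E
```

```text
time: 10.25
ee_pos: [831.4, -86.1, 193.2]
tcp_rot: [[0.176, -0.984, -0.002], [-0.984, -0.176, 0.0], [-0.001, 0.002, -1.0]]
ft_force: [-0.5, 0.7, -0.0]
opening: 0.654
grip_force: 0.0
time: 11.25
ee_pos: [829.7, -86.7, 192.2]
tcp_rot: [[0.051, -0.999, -0.008], [-0.999, -0.051, 0.001], [-0.002, 0.008, -1.0]]
ft_force: [-0.7, -0.0, -0.3]
opening: 0.649
grip_force: 0.0
[829.69101203 -86.69129161 192.22510004] [  -2.    53.7   19.8   45.6  -16.    83.2 -164.9] [ 0.0508637  -0.99870383]
[599.11975639 562.57229932]
```

View pics/w4c.png

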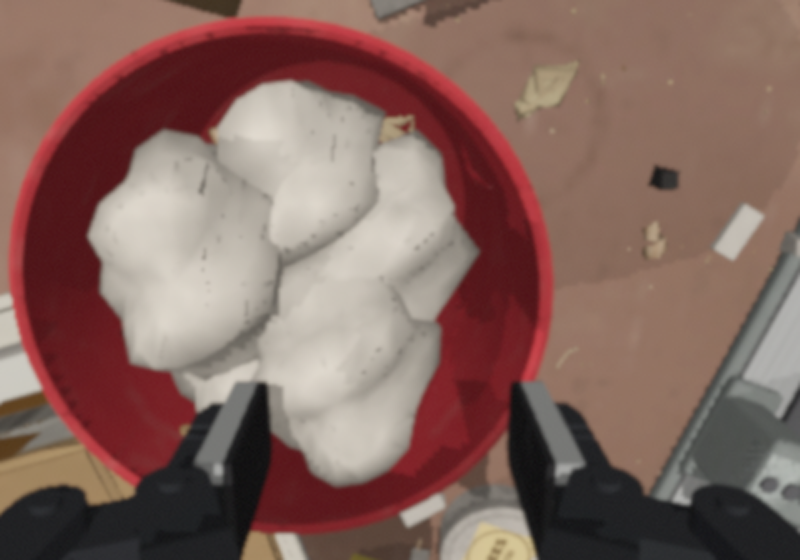

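I typed the wrong sign on the x shift, so the arm went over the red bucket. It touched nothing, and the forces stayed near zero. J7 is also near its limit there. I'll turn back so the tool's x axis lies along world x, then go to the rack.

```bash
python3 -m inch '[-0.3,0,0,0,0,0,-0.186,-0.3,0,0,0,0,0,-0.186,-0.3,0,0,0,0,0,-0.186,-0.3,0,0,0,0,0,-0.186,-0.3,0,0,0,0,0,-0.186,-0.3,0,0,0,0,0,-0.186,-0.3,0,0,0,0,0,-0.186,-0.3,0,0,0,0,0,-0.186]'
python3 -c "
from h import *
s=status.observe();print(s['ee_pos'],s['tcp_rot'],s['joint_positions'].round(1),move([521,266,200]))"
```

```text
time: 12.3
ee_pos: [829.7, -86.7, 192.2]
tcp_rot: [[1.0, -0.026, -0.008], [-0.026, -1.0, 0.001], [-0.008, -0.001, -1.0]]
ft_force: [0.5, 0.3, -0.7]
opening: 0.647
grip_force: 0.0
[829.6751111  -86.68838551 192.21190104] [[ 0.99963302 -0.0257981  -0.00826346]
 [-0.02578812 -0.99966657  0.00131228]
 [-0.00829456 -0.0010987  -0.999965  ]] [  3.6  52.5   2.1  45.4  -1.7  82.5 -86.3] [-31.77216016 -34.46161141  -0.47742746]
```

```bash
python3 -m inch '[-0.3,-3.97,-4.31,-0.05,0,0.0083,0,-0.3,-3.97,-4.31,-0.05,0,0,0,-0.3,-3.97,-4.31,-0.05,0,0,0,-0.3,-3.97,-4.31,-0.05,0,0,0,-0.3,-3.97,-4.31,-0.05,0,0,0,-0.3,-3.97,-4.31,-0.05,0,0,0,-0.3,-3.97,-4.31,-0.05,0,0,0,-0.3,-3.97,-4.31,-0.05,0,0,0]'
python3 -m inch '[-0.3,0,0,0,0,0,0,-0.3,0,0,0,0,0,0,-0.3,0,0,0,0,0,0,-0.3,0,0,0,0,0,0,-0.3,0,0,0,0,0,0,-0.3,0,0,0,0,0,0,-0.3,0,0,0,0,0,0,-0.3,0,0,0,0,0,0]'
python3 - <<'E'
from h import *
import pickle
c=optics.get_calibration("wrist");im=optics.camera("wrist")
s=status.observe();print(s["ee_pos"],s["joint_positions"].round(1),s["tcp_rot"])
pickle.dump(c,open("w5.pkl","wb"));print(w2pix(c,[521,266,144]))
cv2.imwrite("pics/w5c.png",cv2.resize(im[60:340,120:520],None,fx=2,fy=2,interpolation=cv2.INTER_CUBIC))
E
```

```text
time: 13.3
ee_pos: [522.1, 269.5, 197.4]
tcp_rot: [[0.999, -0.032, 0.001], [-0.032, -0.999, 0.002], [0.001, -0.002, -1.0]]
ft_force: [-0.1, -0.1, -0.0]
opening: 0.657
grip_force: 0.0
time: 14.3
ee_pos: [523.3, 268.1, 196.9]
tcp_rot: [[0.999, -0.032, 0.0], [-0.032, -0.999, 0.001], [0.0, -0.001, -1.0]]
ft_force: [-0.1, 0.2, 0.9]
opening: 0.652
grip_force: 0.0
[523.30167422 268.11605159 196.97035885] [ -30.7   27.5    1.9   95.5   -1.1   56.9 -120.2] [[ 9.99490962e-01 -3.19029196e-02  1.44505237e-04]
 [-3.19030746e-02 -9.99490196e-01  1.24169422e-03]
 [ 1.04817897e-04 -1.24567231e-03 -9.99999219e-01]]
[319.08534425 230.74006231]
```

View pics/w5c.png

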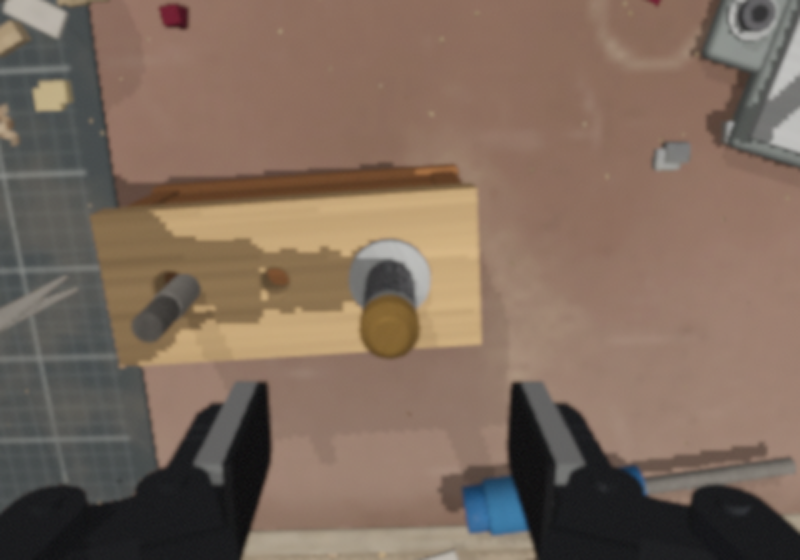

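The punch's brass cap is at crop (390,327), and its collar, white, at (390,279). The nail set is at left, near (150,322).

```bash
python3 - <<'E'
from h import *
import pickle
c=pickle.load(open("w5.pkl","rb"))
g=lambda u,v,z:pix2w(c,120+u/2,60+v/2,z)
p=g(390,327,144);q=g(390,279,86);print("cap",p,"collar",q)
r=[g(*x,80) for x in[(93,213),(477,186),(481,344),(122,366)]];print(np.array(r).round(1))
p=(p+q)/2
for z in(107,112):print(move([p[0],p[1],z]))
E
```

```text
cap [525.81702101 268.34830722 144.        ] collar [523.56061046 268.34356424  86.        ]
[[552.4 383.1  80. ]
 [557.8 234.   80. ]
 [492.7 231.9  80. ]
 [487.5 381.5  80. ]]
[ 0.13696709 -0.01619472  8.99707744]
[ 0.1370195  -0.01681756  8.49707784]
```

```bash
python3 -m inch '[-0.3,0.13,0,1.3,0,0,0,-0.3,0,0,1.3,0,0,0,-0.3,0,0,1.3,0,0,0,-0.3,0,0,1.3,0,0,0,-0.3,0,0,1.3,0,0,0,-0.3,0,0,1.3,0,0,0,-0.3,0,0,1.2,0,0,0,-0.3,0,0,0,0,0,0]'
python3 -m inch '[0,0,0,0,0,0,0,1,0,0,0,0,0,0,1,0,0,0,0,0,0,1,0,0,0,0,0,0,1,0,0,0,0,0,0,1,0,0,0,0,0,0,1,0,0,0,0,0,0,1,0,0,0,0,0,0]' 90
python3 -c "
from h import *
s=status.observe();print(s['ee_pos'],s['tcp_rot'].round(4),s['torque'])"
```

```text
time: 15.35
ee_pos: [524.0, 267.9, 105.9]
tcp_rot: [[0.999, -0.032, -0.002], [-0.032, -0.999, 0.0], [-0.002, -0.0, -1.0]]
ft_force: [-0.4, -0.4, -0.1]
opening: 0.647
grip_force: 0.0
time: 16.35
ee_pos: [524.9, 268.1, 107.6]
tcp_rot: [[0.999, -0.032, 0.001], [-0.032, -0.999, 0.002], [0.001, -0.002, -1.0]]
ft_force: [-0.4, -1.1, 5.1]
opening: 0.19
grip_force: 87.5
[524.91541657 268.14083286 107.64537575] [[ 0.9995 -0.0321  0.001 ]
 [-0.0321 -0.9995  0.0016]
 [ 0.001  -0.0016 -1.    ]] [-0.23866233  0.21513081 -0.01017766]
```

```bash
python3 -m inch '[1,0,0,-0.5,0,0,0,1,0,0,-1.5,0,0,0,1,0,0,-2,0,0,0,1,0,0,-2,0,0,0,1,0,0,-2,0,0,0,1,0,0,-2,0,0,0,1,0,0,-1.4,0,0,0,1,0,0,0,0,0,0]'
python3 -m inch '[1,0.4,2.5,0,0,0,0,1,0.7,5,0,0,0,0,1,0.7,5,0,0,0,0,1,0.8,5.6,0,0,0,0,1,0.8,5.6,0,0,0,0,1,0.7,5,0,0,0,0,1,0.6,4,0,0,0,0,1,0.4,2.4,0,0,0,0]'
python3 -m inch '[1,0,0,0,0,0,0,1,0,0,2,0,0,0,1,0,0,2,0,0,0,1,0,0,2,0,0,0,1,0,0,2,0,0,0,1,0,0,1,0,0,0,1,0,0,0,0,0,0,1,0,0,0,0,0,0]'
python3 - <<'E'
from h import *
import pickle
c=optics.get_calibration("wrist");im=optics.camera("wrist")
s=status.observe();print(s["ee_pos"],s["joint_velocities"].round(1),s["tcp_rot"])
pickle.dump((c,s["ee_pos"]),open("w6.pkl","wb"));e=s["ee_pos"];print(w2pix(c,e-[0,0,89.6]),w2pix(c,[565,-84,22]),e[2]-89.6)
cv2.imwrite("pics/w6.png",im)
cv2.imwrite("pics/w6c.png",cv2.resize(im[100:300,220:420],None,fx=3,fy=3,interpolation=cv2.INTER_CUBIC))
E
```

```text
time: 17.35
ee_pos: [525.1, 268.3, 222.2]
tcp_rot: [[0.999, -0.032, 0.002], [-0.032, -0.999, 0.002], [0.002, -0.002, -1.0]]
ft_force: [-0.6, 0.3, -1.6]
opening: 0.193
grip_force: 87.6
time: 18.35
ee_pos: [563.7, -87.2, 219.6]
tcp_rot: [[0.999, -0.035, -0.001], [-0.035, -0.999, 0.001], [-0.002, -0.0, -1.0]]
ft_force: [0.4, 0.1, -1.6]
opening: 0.192
grip_force: 87.8
time: 19.35
ee_pos: [564.8, -84.0, 131.1]
tcp_rot: [[0.999, -0.032, 0.001], [-0.032, -0.999, 0.001], [0.001, -0.001, -1.0]]
ft_force: [0.0, -0.6, -1.8]
opening: 0.192
grip_force: 87.8
[564.83485857 -84.19427405 131.28747234] [ 0.1 -0.1  0.1  0.1 -0.  -0.1  0.1] [[ 0.99949127 -0.03186466  0.0013597 ]
 [-0.0318663  -0.99949142  0.00119857]
 [ 0.00132082 -0.00124129 -0.99999836]]
[315.57945049 208.58076473] [315.24546023 200.37747339] 41.68747233914263
```

View pics/w6c.png

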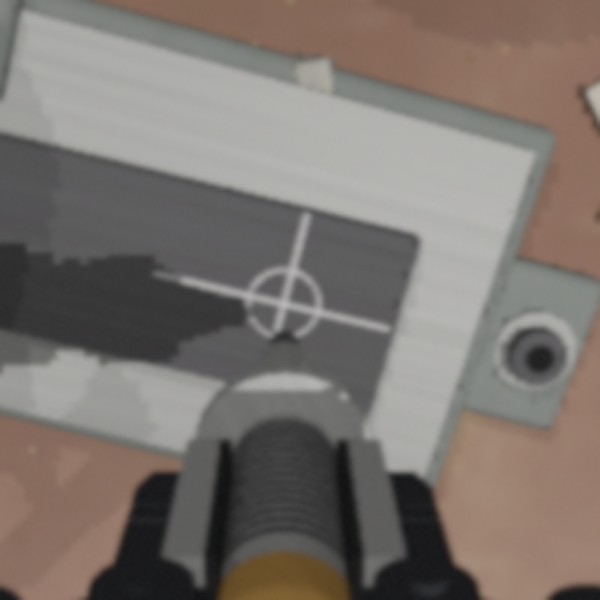

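The punch tip is at crop (285,332) and the cross centre at (284,303). The tool looks upright.

```bash
python3 - <<'E'
from h import *
import pickle
c,e=pickle.load(open("w6.pkl","rb"))
g=lambda u,v,z:pix2w(c,220+u/3,100+v/3,z)
t=g(285,331,41.7);x=g(284,303,22);print(t,x,"d",x-t,"tcp",e)
print("move tool",status.observe()["tcp_rot"].T@(x-t)/10)
E
```

```text
[563.53036601 -83.73791563  41.7       ] [564.51204078 -83.53717859  22.        ] d [  0.98167477   0.20073704 -19.7       ] tcp [564.83485857 -84.19427405 131.28747234]
move tool [ 0.09487585 -0.02074623  1.9701543 ]
```

```bash
python3 -m inch '[1,0.08,-0.02,0.5,0,0,0,1,0,0,0.5,0,0,0,1,0,0,0.5,0,0,0,1,0,0,0.2,0,0,0,1,0,0,0,0,0,0,1,0,0,0,0,0,0,1,0,0,0,0,0,0,1,0,0,0,0,0,0]'
python3 - <<'E'
from h import *
import pickle
c=optics.get_calibration("wrist");im=optics.camera("wrist")
s=status.observe();print(s["ee_pos"],s["tcp_rot"][:,2])
pickle.dump((c,s["ee_pos"]),open("w7.pkl","wb"));e=s["ee_pos"];print(w2pix(c,e-[0,0,89.6]),w2pix(c,[564.5,-83.5,22]),e[2]-89.6)
cv2.imwrite("pics/w7c.png",cv2.resize(im[160:240,265:365],None,fx=7,fy=7,interpolation=cv2.INTER_CUBIC))
E
```

```text
time: 20.4
ee_pos: [565.2, -84.1, 113.6]
tcp_rot: [[0.999, -0.032, 0.0], [-0.032, -0.999, 0.001], [0.0, -0.001, -1.0]]
ft_force: [0.9, -0.5, -2.4]
opening: 0.193
grip_force: 87.8
[565.1912669  -84.1282502  113.60156802] [ 2.23427358e-04  1.23346860e-03 -9.99999214e-01]
[315.37330519 208.51867483] [314.52783889 208.58187989] 24.00156802468348
```

View pics/w7c.png

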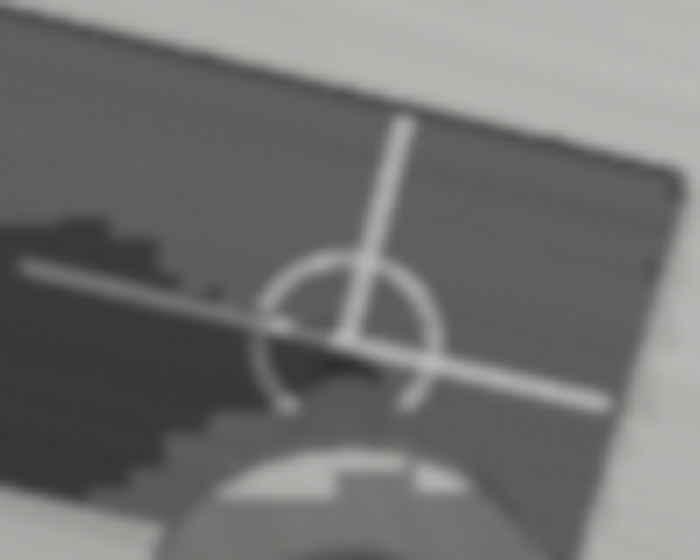

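```bash
python3 -m inch '[1,0.06,-0.04,0,0,0,0,1,0,0,0,0,0,0,1,0,0,0,0,0,0,1,0,0,0.15,0,0,0,1,0,0,0.15,0,0,0,1,0,0,0.15,0,0,0,1,0,0,0.15,0,0,0,1,0,0,0.15,0,0,0]'
python3 -c "
from h import *
s=status.observe();print(s['ee_pos'],s['tcp_rot'][:,2],s['ft_force'])"
```

```text
time: 21.45
ee_pos: [566.2, -83.8, 106.6]
tcp_rot: [[0.999, -0.032, 0.001], [-0.032, -0.999, 0.001], [0.001, -0.001, -1.0]]
ft_force: [-1.0, 0.7, 7.5]
opening: 0.19
grip_force: 88.3
[566.19181672 -83.79460416 106.63646893] [ 0.00128479  0.00115875 -0.9999985 ] [-0.98877977  0.69120995  7.5092587 ]
```

```bash
python3 -m inch '[1,0,0,0.1,0,0,0,1,0,0,0.1,0,0,0,1,0,0,0.1,0,0,0,1,0,0,0.1,0,0,0,1,0,0,0.07,0,0,0,1,0,0,0,0,0,0,1,0,0,0,0,0,0,1,0,0,0,0,0,0]'
python3 -c "
from h import *
s=status.observe();print(s['ee_pos'],s['tcp_rot'][:,2],s['ft_force'])"
```

```text
time: 22.45
ee_pos: [566.4, -83.8, 102.5]
tcp_rot: [[0.999, -0.032, 0.002], [-0.032, -0.999, 0.001], [0.002, -0.001, -1.0]]
ft_force: [-1.4, 0.5, 11.8]
opening: 0.189
grip_force: 88.6
[566.39015939 -83.82802794 102.51629457] [ 0.00197872  0.00107482 -0.99999746] [-1.42375298  0.48220235 11.83049135]
```

```bash
python3 -m inch '[1,0,0,0.05,0,0,0,1,0,0,0,0,0,0,1,0,0,0,0,0,0,1,0,0,-0.2,0,0,0,1,0,0,-0.2,0,0,0,1,0,0,-0.3,0,0,0,1,0,0,-0.4,0,0,0,1,0,0,-0.5,0,0,0]'
python3 -m inch '[1,0,0,-1,0,0,0,1,0,0,-2,0,0,0,1,0,0,-2,0,0,0,1,0,0,-2,0,0,0,1,0,0,-2,0,0,0,1,0,0,-1.5,0,0,0,1,0,0,0,0,0,0,1,0,0,0,0,0,0]'
python3 - <<'E'
from h import *
c=optics.get_calibration("wrist");im=optics.camera("wrist")
s=status.observe();print(s["ee_pos"],s["tcp_rot"],move([524.5,268.2,219]))
cv2.imwrite("pics/w8c.png",cv2.resize(im[60:340,120:520],None,fx=2,fy=2,interpolation=cv2.INTER_CUBIC))
E
```

```text
time: 23.45
ee_pos: [565.4, -83.7, 116.6]
tcp_rot: [[0.999, -0.032, -0.001], [-0.032, -0.999, 0.001], [-0.001, -0.001, -1.0]]
ft_force: [-0.1, -0.2, -1.5]
opening: 0.19
grip_force: 88.1
time: 24.45
ee_pos: [565.3, -83.8, 221.1]
tcp_rot: [[0.999, -0.032, -0.001], [-0.032, -0.999, 0.001], [-0.001, -0.001, -1.0]]
ft_force: [0.3, 0.0, -2.0]
opening: 0.192
grip_force: 88.0
[565.25475432 -83.75483979 220.94156532] [[ 0.99948881 -0.03193612 -0.00148561]
 [-0.03193398 -0.99948894  0.00144212]
 [-0.0015309  -0.00139394 -0.99999786]] [ -5.19702685 -35.04707145   0.25096663]
```

View pics/w8c.png

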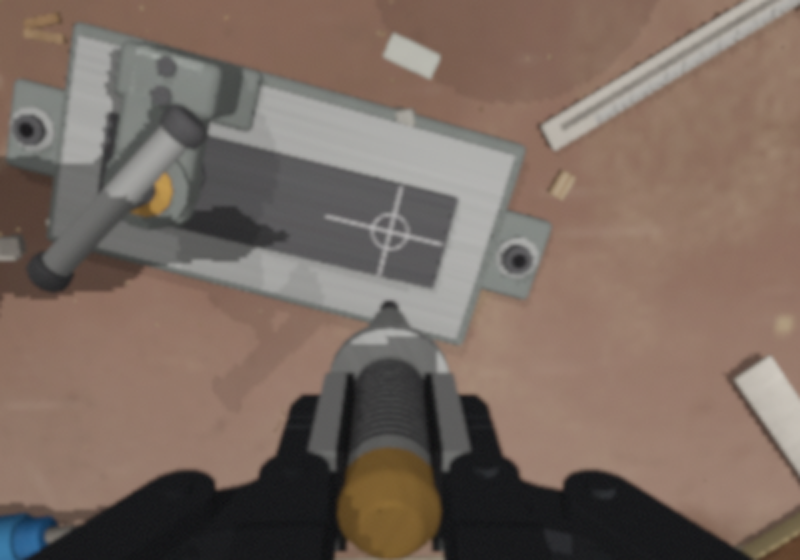

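The strap and loose tools are undisturbed and the punch is clear. No mark is visible on the cross, which shows at crop (389,231). Returning the punch to the rack.

```bash
python3 -m inch '[1,-0.37,-2.45,0,0,0,0,1,-0.7,-5,0,0,0,0,1,-0.8,-5.6,0,0,0,0,1,-0.8,-5.6,0,0,0,0,1,-0.8,-5.6,0,0,0,0,1,-0.7,-5,0,0,0,0,1,-0.6,-4,0,0,0,0,1,-0.4,-1.8,0,0,0,0]'
python3 -m inch '[1,0,0,0,0,0,0,1,0,0,0,0,0,0,1,0,0,1,0,0,0,1,0,0,1,0,0,0,1,0,0,1,0,0,0,1,0,0,0,0,0,0,1,0,0,0,0,0,0,1,0,0,0,0,0,0]'
python3 - <<'E'
from h import *
s=status.observe();print(s["ee_pos"],s["tcp_rot"],move([524.9,268.1,108.3]))
E
```

```text
time: 25.5
ee_pos: [524.1, 270.8, 221.2]
tcp_rot: [[1.0, -0.028, -0.002], [-0.028, -1.0, 0.001], [-0.002, -0.001, -1.0]]
ft_force: [0.5, -0.1, -2.0]
opening: 0.192
grip_force: 87.9
time: 26.5
ee_pos: [525.5, 268.3, 192.6]
tcp_rot: [[0.999, -0.032, 0.001], [-0.032, -0.999, 0.002], [0.001, -0.002, -1.0]]
ft_force: [-0.7, 0.2, -1.8]
opening: 0.189
grip_force: 87.9
[525.49733833 268.31055727 192.61458054] [[ 9.99491260e-01 -3.18863866e-02  6.92586983e-04]
 [-3.18874638e-02 -9.99490178e-01  1.60430245e-03]
 [ 6.41078479e-04 -1.62557112e-03 -9.99998473e-01]] [-0.06443726  0.03665562  8.43137003]
```

```bash
python3 -m inch '[1,-0.06,0.02,0.5,0,0,0,1,0,0,1,0,0,0,1,0,0,1,0,0,0,1,0,0,1,0,0,0,1,0,0,1,0,0,0,1,0,0,1,0,0,0,1,0,0,1,0,0,0,1,0,0,0.5,0,0,0]'
python3 -m inch '[1,0,0,0.5,0,0,0,1,0,0,0.3,0,0,0,1,0,0,0.2,0,0,0,1,0,0,0.2,0,0,0,1,0,0,0.1,0,0,0,1,0,0,0,0,0,0,1,0,0,0,0,0,0,1,0,0,0,0,0,0]'
python3 -c "
from h import *
s=status.observe();print(s['ee_pos'],s['ft_force'])"
```

```text
time: 27.5
ee_pos: [524.5, 267.9, 121.4]
tcp_rot: [[0.999, -0.032, -0.001], [-0.032, -0.999, 0.001], [-0.001, -0.001, -1.0]]
ft_force: [-0.6, 0.6, -1.6]
opening: 0.192
grip_force: 87.9
time: 28.5
ee_pos: [524.7, 268.1, 109.3]
tcp_rot: [[0.999, -0.032, 0.0], [-0.032, -0.999, 0.001], [0.0, -0.001, -1.0]]
ft_force: [-0.6, -0.5, -0.9]
opening: 0.192
grip_force: 87.9
[524.71947932 268.0734525  109.32866092] [-0.63487193 -0.46244824 -0.85264147]
```

```bash
python3 -m inch '[1,0,0,0.08,0,0,0,1,0,0,0.07,0,0,0,1,0,0,0.05,0,0,0,1,0,0,0,0,0,0,1,0,0,0,0,0,0,1,0,0,0,0,0,0,1,0,0,0,0,0,0,1,0,0,0,0,0,0]'
```

```text
time: 29.5
ee_pos: [524.7, 268.1, 107.7]
tcp_rot: [[0.999, -0.032, 0.0], [-0.032, -0.999, 0.001], [0.0, -0.001, -1.0]]
ft_force: [-3.1, -1.6, 5.6]
opening: 0.189
grip_force: 88.4
```

Collar contact: the force is 5.6 N upward at the original height. Releasing and lifting off.

```bash
python3 -m inch '[0.4,0,0,0,0,0,0,0,0,0,0,0,0,0,-0.3,0,0,0,0,0,0,-0.3,0,0,0,0,0,0,-0.3,0,0,0,0,0,0,-0.3,0,0,0,0,0,0,-0.3,0,0,-0.5,0,0,0,-0.3,0,0,-1,0,0,0]'
python3 -m inch '[-0.3,0,0,-1.5,0,0,0,-0.3,0,0,-1.5,0,0,0,-0.3,0,0,-1.5,0,0,0,-0.3,0,0,-1.5,0,0,0,-0.3,0,0,-1.5,0,0,0,-0.3,0,0,0,0,0,0,-0.3,0,0,0,0,0,0,-0.3,0,0,0,0,0,0]'
python3 - <<'E'
from h import *
a=optics.camera("wrist");b=optics.camera("scene")[170:320,220:380]
c=optics.get_calibration("wrist");print(status.observe()["ee_pos"],w2pix(c,[524,268.3,144]),w2pix(c,[524,268.3,86]))
o=np.zeros((600,800,3),np.uint8);o[:250,:400]=a[90:340,120:520];o[:450,400:]=0
o[:375,400:]=cv2.resize(b,(400,375),interpolation=cv2.INTER_CUBIC)
cv2.imwrite("pics/end.png",o)
E
```

```text
time: 30.5
ee_pos: [524.6, 267.9, 122.6]
tcp_rot: [[0.999, -0.032, -0.0], [-0.032, -0.999, 0.001], [-0.0, -0.001, -1.0]]
ft_force: [0.2, -0.0, 0.2]
opening: 0.65
grip_force: 0.0
time: 31.5
ee_pos: [524.3, 267.8, 196.5]
tcp_rot: [[0.999, -0.032, -0.001], [-0.032, -0.999, 0.001], [-0.001, -0.001, -1.0]]
ft_force: [-0.2, 0.2, -0.2]
opening: 0.65
grip_force: 0.0
[524.46703456 267.84020837 196.67898162] [314.71563617 228.16717672] [314.63431607 200.37397467]
```

View pics/end.png

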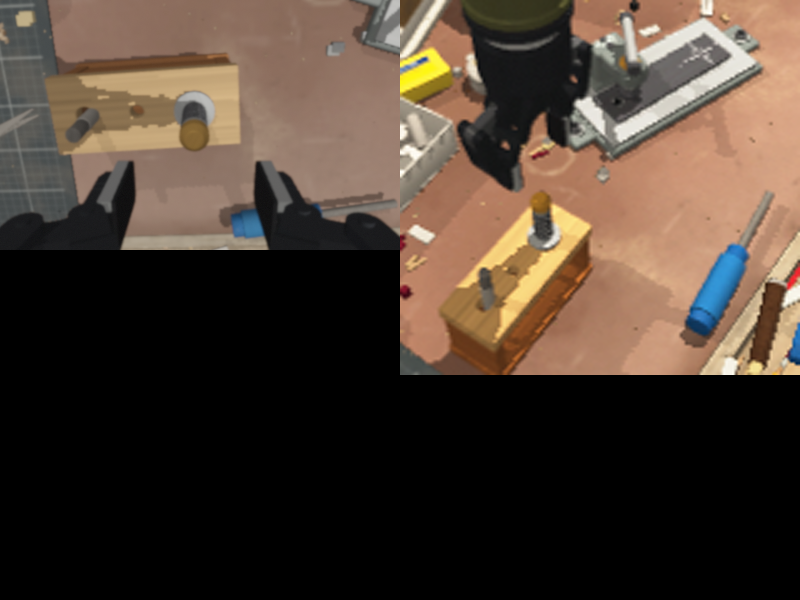

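The punch stands upright in its hole, with its collar on the wood (cap near (193,133), collar near (193,108)). The strap is still clamped.

```bash
python3 -c "
from station import job
print(job.finish_job())"
```

```text
the job is handed in; nothing more can be done
None
```

I handed the job in at about 32 s: I turned the clamp about 1.14 rad, pressed the punch about 9 mm at the cross (by force, aimed to about 1 mm; no mark visible afterwards) and put it back in its hole with its collar on the wood; one mistyped move took the arm over the red bucket, touching nothing.

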